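Load the long cell into the spring holder

ROBOT

A 6-joint arm with a two-finger parallel gripper is mounted at the origin on a cart in front of the work surface, level with it; the furniture and walls round the work are solid. World frame = base frame: x ahead of the robot, y to its left, z up, the work surface at z = 0. Lengths are in m, angles in rad, forces in N, time in s.
With the tool pointing down it reaches from about 0.275 to 0.975 m from the base axis. Payload 8.4 kg.
Tool frame: the origin (TCP) lies at the very end of the fingers, on their centre line; the grasp point (between the pads) lies 19 mm behind it (ctrl.pinch_z is the distance from the TCP to the grasp point, in m); z points along the fingers, y is the line along which they close (so a half turn about z gives the same grasp; the last joint's range is limited). The gripper opens to 92 mm and grips with 3 to 60 N. Pads are 20 mm wide; open, the fingers measure 128 mm over their backs; the gripper's body (75 mm by 189 mm) begins 69 mm behind the grasp point.
Start: joints at [-1.141, 0.353, 1.633, -0, 1.155, -0.002], TCP at [0.262, -0.568, 0.215] pointing down, gripper open.
Joint ranges: [-2.63, 2.63], [-0.92, 2.1], [0.06, 2.66], [-1.3, 4.44], [0, 2.69], [-3.02, 3.02]. Speed limits (rad/s): [2.22, 2.22, 2.79, 3.14, 3.14, 3.14].

INTERFACE

Orientations are given as a unit quaternion [x, y, z, w].
In Python, from bench import ctrl, viewer, close_job, outline_of, spot_point gives the robot as it stands.
- The arm moves only by the shell command python3 -m inch 'ROWS' [OPENING]. ROWS is JSON, a list of rows, each a list of 4 numbers: the shift along the world's x, y, z in m, then the turn about the world's z in rad. A call has 1 to 10 rows; each row shifts and turns the commanded pose from where the row before left it; what a row does not reach is not made up. A row lasts 1/8 s, in which the tool goes at most 62.5 mm and 10.7 degrees, less where a joint would pass 70% of its speed; a pose out of reach is approached as far as the arm can. A call is refused whole if a number of a shift passes 0.0625 or a number of a turn 0.188, either way. A call with a gripper value outside its range is refused whole. OPENING is the opening, from 0 (shut) to 1 (fully open), set as the call begins (- or left out, the last holds). The fingers move at their own pace and stop on an object; the grip force is fixed at half the most. Time passes only in rows, so rows that do not move let the fingers close. It gives the time, the measured TCP pose, the force, the opening and the grip force at its end, in the units of the state.
- ctrl.get_obs(): the state, without advancing time (a new reading comes with each control period).
- viewer.get_image(name): name is "side" or "top"; returns the picture (480x640x3 uint8, red, green, blue); there is no depth.
- viewer.calibration(name): a dict with "mtx" (3x3 intrinsics, pixels), "R" (3x3) and "t" (3): a world point X has camera coordinates R X + t. Camera axes: x right, y down, z forward; pixel columns grow to the right and rows downward; lengths in m; the calibration is good to about 2 mm. A picture is of the moment at which its call begins. calibration takes no time and is no camera call.
- close_job(): hands the job in; it is judged then, once.
Trained networks look in the newest picture that a camera, given by its name, has taken for a name from the list of things; names that differ only in an ending like _2 or _b are one class to them, and where a whole thing is asked for, a point or a joint stands for the part that bears it (a point fixed in the world has none). Each returns a list of dicts, best first, with "confidence" (0 to 1); they miss things now and then, are a little off and sometimes report something else, mostly with a low value. They report only what shows in the picture. A call takes as long as a camera call. They do not tell look-alikes from the thing itself.
- outline_of(camera, thing): "mask" (480x640 bool, what is visible of it) and "uv" ([column, row] in pixels, amid what is visible of it).
- spot_point(camera, thing): "uv" ([column, row] in pixels: a listed point, or the origin of a listed thing).
The state is a dict: "t": time; "joint_positions": joint angles; "joint_vel": joint speeds; "tau": joint torques, N m; "position": TCP position; "eef_rot": TCP orientation; "ft_force": force on the tool from outside, world axes, zero at the start; "ft_torque": the same for the moment, N m; "grip_width": opening from 0.0 (shut) to 1.0 (fully open); "finger_force": force on a finger pad.
Only numpy, scipy, OpenCV 4.12 (cv2) and the standard library are available. Lean on these libraries where they do the work, as an engineer would, in place of code of your own. Each camera call takes 0.05 s, during which the arm holds its last target. There are 200 camera calls.

TASK

Load the long cell into the empty cell holder: put its flat end against the sprung contact with the button end raised, push the spring back, then tip the button end down in front of the fixed contact so that the cell lies level and fully home on the floor of the bay, clamped between the two contacts. Let go of it, and leave the short cell where it lies.

Things in the scene. Friction and masses are not known exactly. Their poses are not given: they have to be found in the camera images.
- long_cell: the long green round battery cell, 18.2 mm in diameter and 64 mm long, 47 g, lying on the bench. Origin: centre of its flat end. Its z axis runs along the cell from the flat end to the button end (the end with the pale ring round the terminal); at the start it lies level, the button end pointing away from the robot to within about 40 degrees. Rigid; it can roll.
- cell_flat_end (a point): centre of the long cell's flat end (same point as its origin)
- cell_middle (a point): point on the long cell's axis halfway along it, 32 mm from either end
- cell_button_end (a point): centre of the long cell's button end, 64 mm from the flat end
- short_cell: a half-length cell, also green, 18.2 mm in diameter and 34 mm long, lying on the bench; too short for the holder: leave it. Origin: centre of its flat end, z axis along it.
- cell_holder: black open cell holder fixed to the bench, empty; base plate 136 x 46 x 8 mm. Origin: centre of its underside. x axis along the bay from the sprung contact (-x, the end nearer the robot) to the fixed contact (+x), z up; turned up to 20 degrees from straight ahead. Bay floor 22 mm above the bench. The spring housing wall (x = -47 to -53 mm) stands 18 mm above that floor.
- bay (a point): where the middle of the long cell's axis is when fully home: 31 mm above the bench, on the holder's centre line; axes as the holder's. Short rails flank the bay only at x = 22 to 35 mm either side of this point, leaning outward (22 mm apart at the floor, 32 mm at their tops, 14 mm above it); between them the sides are open 44 mm for fingers, floor 14 mm wide
- spring_face (a point): centre of the face of the sprung contact, a steel plate 16 mm wide and 16 mm high (from 1 to 17 mm above the bay floor); it moves with the plate. With the spring free this face is 57.5 mm from the fixed contact's face
- spring_contact (a joint): how far the sprung contact is pushed back towards the holder's -x, in m: 0 free, 0.016 at its stop; about 0.0065 with the cell home. The spring pushes with 2 N when free and 0.7 N more per mm. A tilted cell needs up to 3 mm more than a level one to pass the fixed contact.
- fixed_face (a point): centre of the fixed contact's face, at x = 32.5 mm in the holder's frame, 31 mm above the bench; its wall (to x = 41 mm) ends 15 mm above the bay floor
Mind the look-alikes: they are no part of the job. Of the things that look like the long_cell, take the one that is farthest to the robot's left at the start.

How it is judged:
On the way:
1. the long cell's flat end pushes the sprung contact back by 4 mm or more while its button end is still raised (cell tilted 6 degrees or more) (value of joint spring_contact above 0.004 m and distance between cell_flat_end and spring_face below 0.015 m and angle between long_cell's own z axis and vertical below 1.466 rad), for 0.1 s.
At the end, for the whole second after the job is handed in: the long cell lies at rest and released in the bay: its middle within 10 mm of home horizontally and less than 5 mm above it, in line with the bay within 10 degrees, button end towards the fixed contact, the sprung contact pushed back 3 mm or more (horizontal distance between cell_middle and bay below 0.01 m and z of cell_middle in the frame of bay below 0.005 m and angle between the z axis of long_cell and the x axis of cell_holder, either way round below 0.175 rad and x of cell_button_end in the frame of bay above 0 m and value of joint spring_contact above 0.003 m and linear speed of long_cell below 0.02 m/s); the robot touches nothing.
It fails at once if the short cell moved more than 30 mm from where it lay (distance of short_cell from where it was at the start of the episode above 0.03 m).
It also fails if it takes over 40 s, if anything falls off the work surface, if the arm or the gripper's body presses on something with over 40 N, if the wrist force passes 120 N, or if a joint passes its speed limit or range.

## Working session

There is one attempt and no reset: what is moved stays moved. The work goes in short steps, Python scripts to look and compute and a shell command to move; the robot and the scene stay as the last step left them, time stands still between calls to the robot, and variables do not carry over. Pictures are saved under pics/ and viewed, at most 10 in all, crops included, and the job is handed in when it is done.

```bash
ls; mkdir -p pics
cat > h.py <<'E'
import numpy as np, cv2
from bench import ctrl, viewer, outline_of, spot_point
def ray(cam,uv):
    c=viewer.calibration(cam);R=np.array(c["R"]);t=np.array(c["t"])
    d=R.T@np.linalg.inv(c["mtx"])@np.array([uv[0],uv[1],1.]);return -R.T@t,d
def at_z(cam,uv,z):
    o,d=ray(cam,uv);return o+d*(z-o[2])/d[2]
def tri(uv1,uv2,c1="top",c2="side"):
    o1,d1=ray(c1,uv1);o2,d2=ray(c2,uv2)
    d1=d1/np.linalg.norm(d1);d2=d2/np.linalg.norm(d2)
    s=np.linalg.lstsq(np.c_[d1,-d2],o2-o1,rcond=None)[0]
    a=o1+d1*s[0];b=o2+d2*s[1];return (a+b)/2,np.linalg.norm(a-b)
def proj(cam,X):
    c=viewer.calibration(cam);p=np.array(c["mtx"])@(np.array(c["R"])@np.array(X)+np.array(c["t"]));return p[:2]/p[2]
def save(cam,name,crop=None,s=1):
    im=viewer.get_image(cam)[:,:,::-1]
    if crop: im=im[crop[1]:crop[3],crop[0]:crop[2]]
    if s!=1: im=cv2.resize(im,None,fx=s,fy=s,interpolation=cv2.INTER_CUBIC)
    cv2.imwrite(name,im)
E
python3 - <<'E'
from h import *
np.set_printoptions(precision=4,suppress=True)
for cam in("top","side"):
    save(cam,f"pics/{cam}0.png")
    print(cam,"cam pos",ray(cam,(320,240))[0],viewer.calibration(cam)["mtx"][0][0])
    for n,z in(("cell_flat_end",.0091),("cell_button_end",.0091),("short_cell",.0091),("bay",.031),("spring_face",.031),("fixed_face",.031),("cell_holder",0)):
        for r in spot_point(cam,n): print(n,round(r["confidence"],2),np.array(r["uv"]).round(1),at_z(cam,r["uv"],z))
print(ctrl.get_obs())
E
```

```text
pics
top cam pos [ 0.3656 -0.0357  0.9096] 469.7560661444027
cell_flat_end 0.84 [262.3 282.8] [0.4268 0.0795 0.0091]
cell_flat_end 0.82 [385.9 294.2] [ 0.406  -0.1564  0.0091]
cell_flat_end 0.79 [477.6 210.6] [ 0.5698 -0.3395  0.0091]
cell_flat_end 0.74 [422.4 204.9] [ 0.5808 -0.2315  0.0091]
cell_button_end 0.85 [268.7 251.9] [0.4864 0.0686 0.0091]
cell_button_end 0.72 [453.8 215.1] [ 0.5605 -0.2924  0.0091]
cell_button_end 0.69 [501.4 193.7] [ 0.6041 -0.3883  0.0091]
cell_button_end 0.65 [411.  271.8] [ 0.4489 -0.2054  0.0091]
short_cell 0.5 [335.  281.1] [ 0.4306 -0.0595  0.0091]
bay 0.66 [179.2 234.6] [0.5159 0.2366 0.031 ]
bay 0.4 [263.4 284.5] [0.4222 0.0745 0.031 ]
fixed_face 0.65 [175.  222.8] [0.5387 0.2459 0.031 ]
cell_holder 0.65 [180.  243.6] [0.5033 0.2437 0.    ]
cell_holder 0.54 [176.3 224. ] [0.5424 0.2531 0.    ]
cell_holder 0.3 [179.  239.8] [0.5109 0.246  0.    ]
side cam pos [ 0.5506 -0.9341  0.4972] 546.2720865441244
cell_flat_end 0.95 [355.2 383.3] [ 0.5629 -0.3465  0.0091]
cell_flat_end 0.76 [369.1 334.7] [ 0.5867 -0.2329  0.0091]
cell_flat_end 0.53 [256.8 310.
[... 393 characters left out ...]
3 [326.6 211.8] [0.5103 0.2187 0.031 ]
spring_face 0.53 [319.8 208. ] [0.4939 0.2427 0.031 ]
fixed_face 0.91 [340.8 207.4] [0.5425 0.2447 0.031 ]
cell_holder 0.42 [340.8 205.5] [0.5419 0.3359 0.    ]
{'t': 0.8, 'joint_positions': array([-1.1414,  0.353 ,  1.6334, -0.    ,  1.1552, -0.0025]), 'joint_vel': array([ 0.0001,  0.0007, -0.0017, -0.0024, -0.0002, -0.0019]), 'tau': array([  0.0005, -59.3696, -33.4558,   0.0698,   0.0155,  -0.    ]), 'position': array([ 0.2615, -0.5676,  0.2146]), 'eef_rot': array([ 0.9768,  0.2143, -0.    ,  0.    ]), 'ft_force': array([ 0.555 ,  0.2493, -0.4208]), 'ft_torque': array([-0.0072,  0.0711, -0.0266]), 'finger_force': 0.0, 'grip_width': 0.9999266612456654}
```

View pics/top0.png

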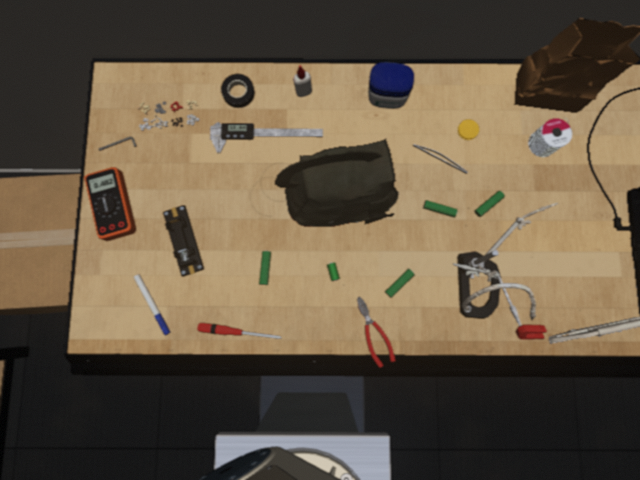

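View pics/side0.png

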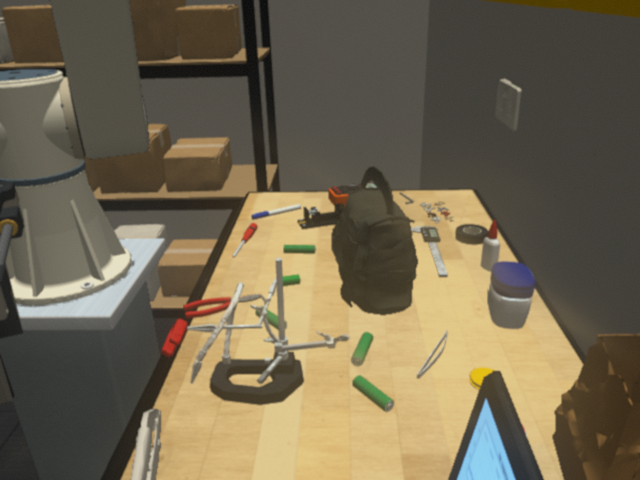

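The target is the leftmost green cell, spanning about (262,283) to (269,252) in the top view. The holder is at about (183,240), the short cell at (334,271), and the backpack sits just beyond the target. Next I'll refine the cell and holder poses.

Run:
```python
from h import *
np.set_printoptions(precision=4,suppress=True)
save("top","pics/hold.png",(145,195,225,285),6)
for n,z in(("long_cell",.0091),("cell_holder",0.008)):
    for r in outline_of("top",n):
        m=r["mask"]; 
        if m.sum()<50 or r["uv"][0]>300: continue
        v,u=np.nonzero(m)
        P=np.array([at_z("top",(a,b),z)[:2] for a,b in zip(u,v)])
        rc=cv2.minAreaRect((P*1000).astype(np.float32)); w,V=np.linalg.eigh(np.cov(P.T)); d=V[:,1]*np.sign(V[0,1])
        print(n,round(r["confidence"],2),m.sum(),"mean",P.mean(0),"rect",rc,"axis deg",np.degrees(np.arctan2(d[1],d[0])))
```

```text
long_cell 0.9 375 mean [0.456  0.0749] rect ((456.43524169921875, 74.94416046142578), (21.57762336730957, 68.26183319091797), 85.1772232055664) axis deg -5.019102540469828
cell_holder 0.67 1626 mean [0.5093 0.2354] rect ((509.3331604003906, 236.17506408691406), (136.41781616210938, 48.319427490234375), 18.932750701904297) axis deg 18.63702884619497
```

View pics/hold.png

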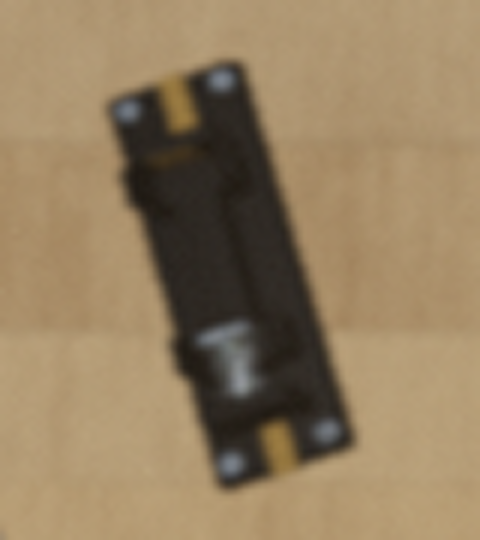

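The zoom shows four corner screws at zoom pixels (127,110), (222,78), (232,463) and (326,431). The sprung plate is at about (225,335), nearer the robot, and the fixed contact at about (172,157).

```bash
python3 - <<'E'
from h import *
np.set_printoptions(precision=4,suppress=True)
S=[at_z("top",(145+a/6,195+b/6),.009) for a,b in((127,110),(222,78),(232,463),(326,431))]
print(np.mean(S,0))
for i,j in((2,0),(3,1),(0,1),(2,3)):
    d=S[j]-S[i]; print(np.linalg.norm(d),np.degrees(np.arctan2(d[1],d[0])))
for a,b,z in((225,325,.039),(172,157,.037)): print(at_z("top",(145+a/6,195+b/6),z))
E
python3 -m inch '[[0,0.0,0.06,0],[0.02,0.06,0.04,-0.08],[0.02,0.06,0,-0.08],[0.02,0.06,0,-0.08],[0.02,0.06,0,-0.08],[0.02,0.06,0,-0.08],[0.02,0.06,0,-0.08],[0.02,0.06,0,0],[0.02,0.06,0,0],[0.01,0.06,0,0]]' 1
```

```text
[0.5095 0.2361 0.009 ]
0.12216575118743284 19.339372847336573
0.12230598741945693 18.87945238314914
0.03230894513814179 -70.41202963763278
0.03132688618561892 -70.65351760846052
[0.4869 0.2264 0.039 ]
[0.5406 0.2466 0.037 ]
t: 2.2
position: [0.4272, -0.0405, 0.3084]
eef_rot: [1.0, -0.024, 0.001, 0.0]
ft_force: [1.5, -0.7, 0.2]
grip_width: 0.999
finger_force: 0.0
```

```bash
python3 -m inch '[[0.02,0.05,-0.04,-0.04],[0,0.05,-0.05,0],[0,0,-0.05,0],[0,0,0,0],[0,0,0,0]]' 1
```

```text
t: 2.82
position: [0.4462, 0.048, 0.1781]
eef_rot: [0.999, -0.044, 0.001, -0.0]
ft_force: [0.1, -0.5, 1.1]
grip_width: 1.002
finger_force: 0.0
```

```bash
python3 -m inch '[[0.005,0.027,0,0],[0,0,-0.06,0],[0,0,-0.05,0],[0,0,0,0],[0,0,0,0]]' 1
python3 - <<'E'
from h import *
save("top","pics/g1.png",(180,180,340,300),5)
print([(r["confidence"],r["uv"]) for r in spot_point("top","cell_button_end")+spot_point("side","cell_flat_end")])
E
```

```text
t: 3.45
position: [0.4523, 0.0752, 0.069]
eef_rot: [0.999, -0.045, 0.002, -0.0]
ft_force: [0.2, -0.4, 0.1]
grip_width: 1.0
finger_force: 0.0
[(0.88, [455.7, 213.1]), (0.74, [409.1, 268.8]), (0.52, [501.1, 192.5]), (0.95, [355.2, 383.3]), (0.76, [369.1, 334.7]), (0.53, [256.8, 310.2])]
```

View pics/g1.png

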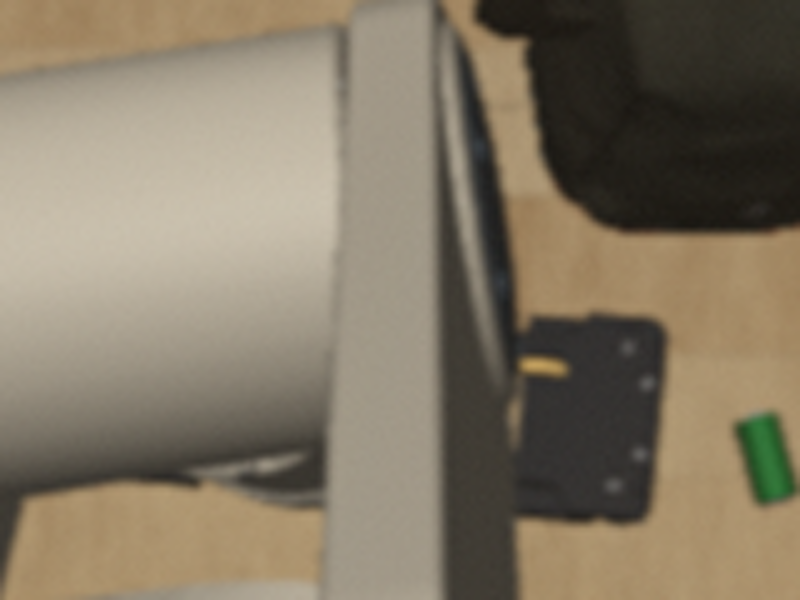

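The arm hides the target from above, but the gripper is clear of both the backpack and the short cell (zoom pixel 770,460). Going down to grip.

```bash
python3 -m inch '[[0,0,-0.04,0],[0,0,-0.015,0],[0,0,-0.009,0],[0,0,0,0],[0,0,0,0]]' 1; python3 -m inch '[[0,0,0,0],[0,0,0,0],[0,0,0,0],[0,0,0,0],[0,0,0,0],[0,0,0,0]]' 0
```

```text
t: 4.22
position: [0.4508, 0.0754, 0.0032]
eef_rot: [0.999, -0.044, 0.0, -0.0]
ft_force: [0.5, -0.3, -0.1]
grip_width: 1.0
finger_force: 0.0
t: 4.97
position: [0.4502, 0.0753, 0.0025]
eef_rot: [0.999, -0.044, -0.0, 0.0]
ft_force: [-0.3, -0.4, 0.1]
grip_width: 0.37
finger_force: 0.0
```

```bash
python3 -m inch '[[0,0,0,0],[0,0,0,0],[0,0,0,0],[0,0,0,0],[0,0,0,0]]' 0
```

```text
t: 5.6
position: [0.4502, 0.0753, 0.0025]
eef_rot: [0.999, -0.044, -0.0, 0.0]
ft_force: [-0.2, 0.1, -0.7]
grip_width: 0.186
finger_force: 30.0
```

```bash
python3 -m inch '[[0,0,0.05,0],[0,0,0.06,0],[0.0,0.04,0.01,0.14],[0.02,0.04,0,0.14],[0.02,0.04,0,0.14],[0.023,0.042,0,0],[0,0,0,0],[0,0,0,0]]' 0;  python3 - <<'E'
from h import *
np.set_printoptions(precision=4,suppress=True)
save("side","pics/s1.png",(250,130,410,250),5)
for n in ("cell_flat_end","cell_button_end","cell_middle","fixed_face"):
  for c in("side","top"):
    for r in spot_point(c,n): 
      if abs(r["uv"][0]-(330 if c=="side" else 180))<50: print(n,c,r["confidence"],r["uv"],at_z(c,r["uv"],.125))
o=ctrl.get_obs();print(o["position"],o["eef_rot"])
E
```

```text
t: 6.6
position: [0.5123, 0.2367, 0.122]
eef_rot: [0.986, 0.165, -0.001, 0.0]
ft_force: [0.2, -1.4, -0.0]
grip_width: 0.19
finger_force: 30.0
cell_flat_end side 0.87 [366.0, 333.6] [ 0.5746 -0.3972  0.125 ]
cell_flat_end side 0.72 [354.0, 379.9] [ 0.5588 -0.4806  0.125 ]
cell_flat_end side 0.68 [317.4, 169.9] [0.4915 0.2355 0.125 ]
cell_button_end side 0.68 [280.7, 328.7] [ 0.4726 -0.3864  0.125 ]
cell_button_end side 0.61 [357.4, 358.7] [ 0.5633 -0.445   0.125 ]
cell_button_end side 0.53 [342.7, 168.3] [0.5479 0.2443 0.125 ]
cell_middle side 0.87 [364.0, 348.7] [ 0.5712 -0.4267  0.125 ]
cell_middle side 0.62 [328.8, 172.0] [0.5173 0.2191 0.125 ]
cell_middle side 0.6 [371.7, 390.9] [ 0.5764 -0.4977  0.125 ]
fixed_face side 0.78 [342.1, 207.4] [0.5465 0.0069 0.125 ]
[0.5132 0.237  0.1227] [ 0.9863  0.1649  0.     -0.    ]
```

View pics/s1.png

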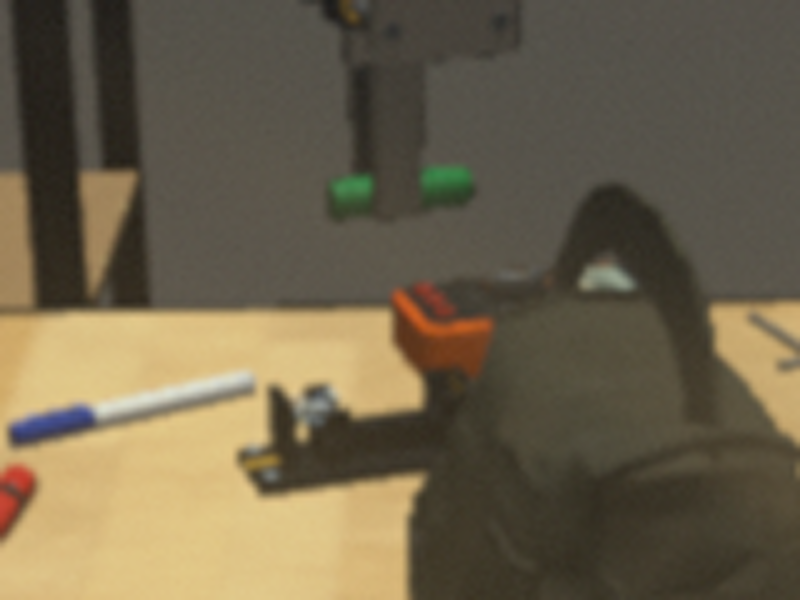

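Run:
```python
from h import *
np.set_printoptions(precision=2,suppress=True)
o=ctrl.get_obs();p=o["position"];a=2*np.arctan2(o["eef_rot"][1],o["eef_rot"][0]);print(np.degrees(a))
u=np.array([np.cos(a),np.sin(a),0]);n=np.array([np.sin(a),-np.cos(a),0])
G=p+[0,0,.0066]
for g in(.024,.027,.03): print(g,proj("side",G-u*g),proj("side",G-u*(g-.064)),"sil",(proj("side",G-u*g-n*.0091)-[250,130])*5,(proj("side",G-u*(g-.064)+n*.0091)-[250,130])*5)
for w in(-10,10): print("finger edge",(proj("side",G+u*w/1000+n*.0091)-[250,130])*5,(proj("side",G+u*w/1000+n*.0181)-[250,130])*5)
r=spot_point("side","spring_face");print([(x["confidence"],x["uv"]) for x in r], proj("side",[.4859,.2279,.031]),proj("side",[.5402,.2467,.031]))
```

```text
18.98226988634113
0.024 [316.78 168.94] [344.1  165.68] sil [328.07 188.93] [477.18 184.08]
0.027 [315.48 169.1 ] [342.83 165.83] sil [321.62 189.7 ] [470.83 184.84]
0.03 [314.18 169.25] [341.56 165.98] sil [315.15 190.47] [464.46 185.61]
finger edge [370.17 196.93] [376.26 202.76]
finger edge [413.24 191.76] [419.59 197.53]
[(0.46, [316.0, 209.9])] [316.07 210.43] [339.82 207.09]
```

```bash
python3 -m inch '[[0,0,-0.04,0],[0,0,-0.03,0],[0,0,-0.007,0],[0,0,0,0],[0,0,0,0]]' 0; python3 -m inch '[[0,0,-0.003,0],[0,0,-0.003,0],[0,0,0,0]]' 0
```

```text
t: 7.72
position: [0.5142, 0.2377, 0.0468]
eef_rot: [0.986, 0.165, 0.001, -0.0]
ft_force: [-0.2, 0.4, -0.1]
grip_width: 0.189
finger_force: 30.0
t: 8.1
position: [0.5132, 0.2373, 0.0395]
eef_rot: [0.986, 0.165, -0.0, -0.0]
ft_force: [0.8, 0.1, -0.4]
grip_width: 0.187
finger_force: 30.0
```

```bash
python3 -m inch '[[0,0,-0.002,0],[0,0,-0.002,0],[0,0,0,0]]' 0
python3 - <<'E'
from h import *
save("side","pics/s2.png",(270,150,370,225),8)
o=ctrl.get_obs();print(o["position"],o["ft_force"],o["ft_torque"])
E
```

```text
t: 8.48
position: [0.5129, 0.2372, 0.0358]
eef_rot: [0.986, 0.165, -0.0, 0.0]
ft_force: [-3.4, -1.4, 7.4]
grip_width: 0.191
finger_force: 30.0
[0.51292924 0.23727906 0.03587881] [-3.51243702 -0.7316023   7.17687983] [-0.07557064  0.44402054 -0.00890205]
```

View pics/s2.png

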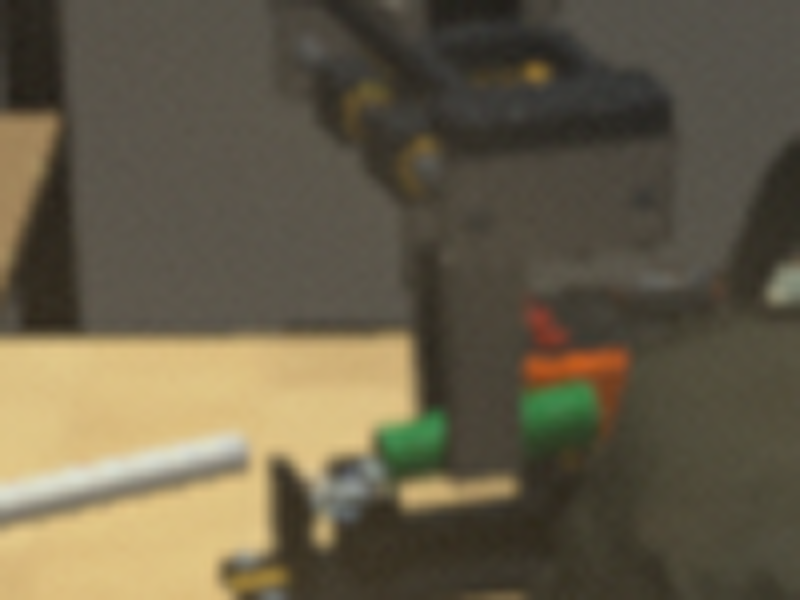

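The cell is held from about (380,445) to (598,405), button end up and resting on the fixed wall, with its flat end in front of the spring. It is rotating in the pads as intended, so I'll keep lowering.

```bash
python3 -m inch '[[0,0,-0.002,0],[0,0,-0.002,0],[0,0,0,0]]' 0
```

```text
t: 8.9
position: [0.5128, 0.2372, 0.0318]
eef_rot: [0.986, 0.165, -0.0, 0.0]
ft_force: [-3.1, -1.7, 6.6]
grip_width: 0.187
finger_force: 30.0
```

```bash
python3 -m inch '[[-0.003,-0.001,0,0],[-0.003,-0.001,0,0],[0,0,0,0]]' 0; python3 -m inch '[[-0.002,-0.001,0,0],[-0.003,-0.001,0,0],[0,0,0,0],[0,0,0,0]]' 0;  python3 - <<'E'
from h import *
save("side","pics/s3.png",(270,150,370,225),8)
o=ctrl.get_obs();print(o["position"],o["ft_force"],o["ft_torque"])
d=o["position"][:2]-[.5095,.2361];print(d@[.945,.327],d@[-.327,.945])
E
```

```text
t: 9.28
position: [0.5081, 0.2357, 0.0319]
eef_rot: [0.986, 0.165, 0.001, -0.0]
ft_force: [3.2, 0.5, 1.3]
grip_width: 0.188
finger_force: 30.0
t: 9.78
position: [0.5039, 0.2341, 0.0318]
eef_rot: [0.986, 0.165, 0.002, -0.0]
ft_force: [7.1, 2.8, -2.2]
grip_width: 0.186
finger_force: 30.0
[0.50391459 0.23413287 0.03183926] [ 7.15710196  4.49730328 -0.93326007] [ 0.60991506 -1.32525528 -0.03820248]
-0.005921459610917048 -3.2507735946206055e-05
```

View pics/s3.png

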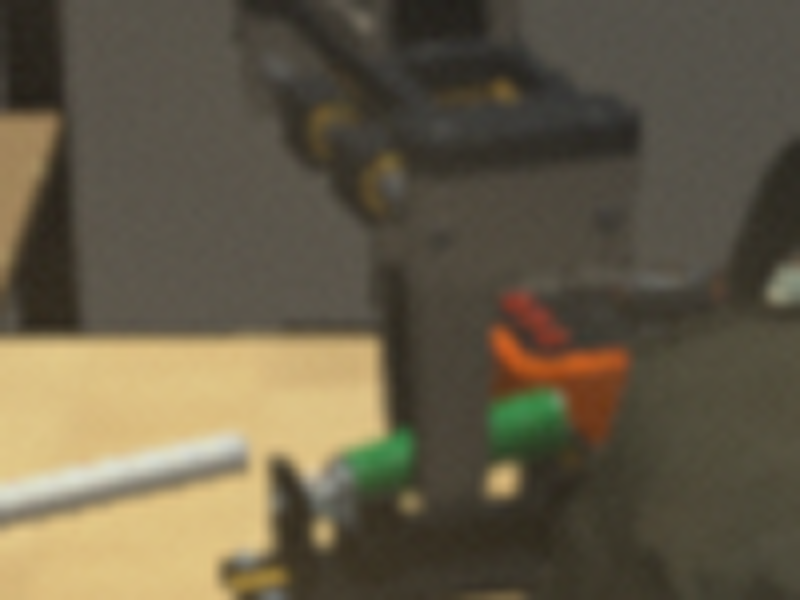

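The cell is tilted about 15° with its flat end pressing the spring back. That is about 8 N along the bay, or roughly 9 mm. I'll push about 3 mm further so the button end clears, then lower.

```bash
python3 -m inch '[[-0.003,-0.001,0,0],[0,0,0,0],[0,0,0,0]]' 0; python3 -m inch '[[0,0,-0.002,0],[0,0,-0.002,0],[0,0,0,0]]' 0;  python3 - <<'E'
from h import *
o=ctrl.get_obs();print(o["position"],o["ft_force"],o["ft_torque"])
d=o["position"][:2]-[.5095,.2361];print(d@[.945,.327],d@[-.327,.945],o["ft_force"][:2]@[.945,.327])
E
```

```text
t: 10.2
position: [0.5016, 0.2333, 0.032]
eef_rot: [0.986, 0.165, 0.002, -0.001]
ft_force: [7.6, 4.0, -2.9]
grip_width: 0.189
finger_force: 30.0
t: 10.58
position: [0.5024, 0.2337, 0.0288]
eef_rot: [0.986, 0.165, 0.003, -0.001]
ft_force: [7.7, 2.8, 5.0]
grip_width: 0.191
finger_force: 30.0
[0.5024312  0.23366691 0.02881359] [7.71619728 2.83568218 5.02397565] [ 0.48953077 -1.42811343  0.02719319]
-0.007475632897845618 1.2225233140131274e-05 8.219074508269353
```

```bash
python3 -m inch '[[-0.003,-0.001,0.001,0],[0,0,0,0],[0,0,0,0]]' 0; python3 -m inch '[[0,0,-0.002,0],[0,0,-0.002,0],[0,0,0,0]]' 0;  python3 - <<'E'
from h import *
save("side","pics/s4.png",(270,150,370,225),8)
o=ctrl.get_obs();print(o["position"],o["ft_force"],o["ft_torque"])
d=o["position"][:2]-[.5095,.2361];print(d@[.945,.327],d@[-.327,.945],o["ft_force"][:2]@[.945,.327])
E
```

```text
t: 10.95
position: [0.4997, 0.2327, 0.0296]
eef_rot: [0.986, 0.165, 0.003, -0.001]
ft_force: [11.1, 3.0, -0.1]
grip_width: 0.189
finger_force: 30.0
t: 11.32
position: [0.5001, 0.2329, 0.0261]
eef_rot: [0.986, 0.165, 0.004, -0.001]
ft_force: [9.5, 3.2, 7.5]
grip_width: 0.186
finger_force: 30.0
[0.50011105 0.2329402  0.02607907] [9.89070377 3.0532915  6.72348724] [ 0.50567409 -1.61152842 -0.00549171]
-0.009905811494403997 8.41799510789268e-05 10.345141385650203
```

View pics/s4.png

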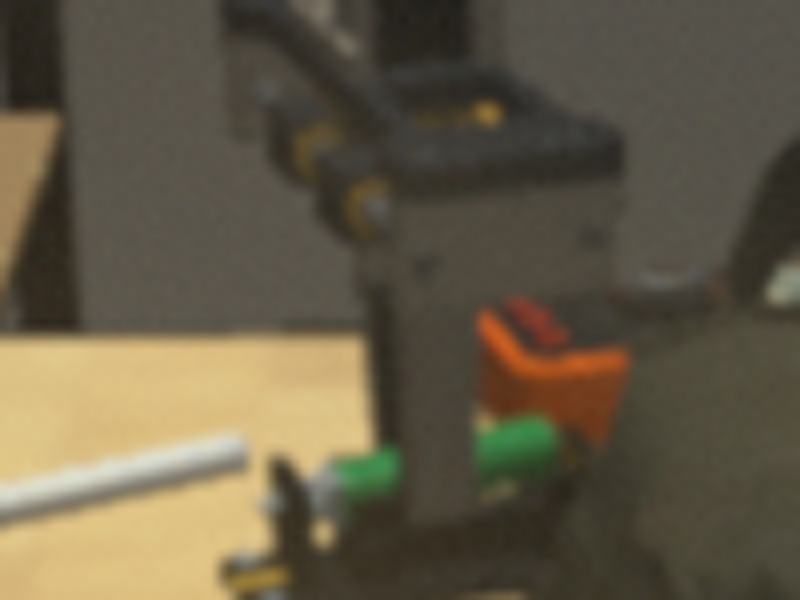

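The tilt is down to roughly 8°, with the button end at (550,440) dropping inside the fixed contact. I'll keep lowering.

```bash
python3 -m inch '[[0,0,-0.0015,0],[0,0,-0.001,0],[0,0,0,0]]' 0
python3 - <<'E'
from h import *
save("side","pics/s5.png",(270,150,370,225),8)
o=ctrl.get_obs();print(o["position"],o["ft_force"],o["ft_torque"])
d=o["position"][:2]-[.5095,.2361];print(d@[.945,.327],d@[-.327,.945],o["ft_force"][:2]@[.945,.327])
E
```

```text
t: 11.75
position: [0.5001, 0.2329, 0.0236]
eef_rot: [0.986, 0.165, 0.004, -0.001]
ft_force: [9.4, 2.6, 8.0]
grip_width: 0.185
finger_force: 30.0
[0.50015817 0.23296999 0.02367289] [9.35406105 3.66873784 7.35218134] [ 0.53469947 -1.51357416 -0.03342466]
-0.009851544033073825 9.692300146903467e-05 10.039264961618326
```

View pics/s5.png

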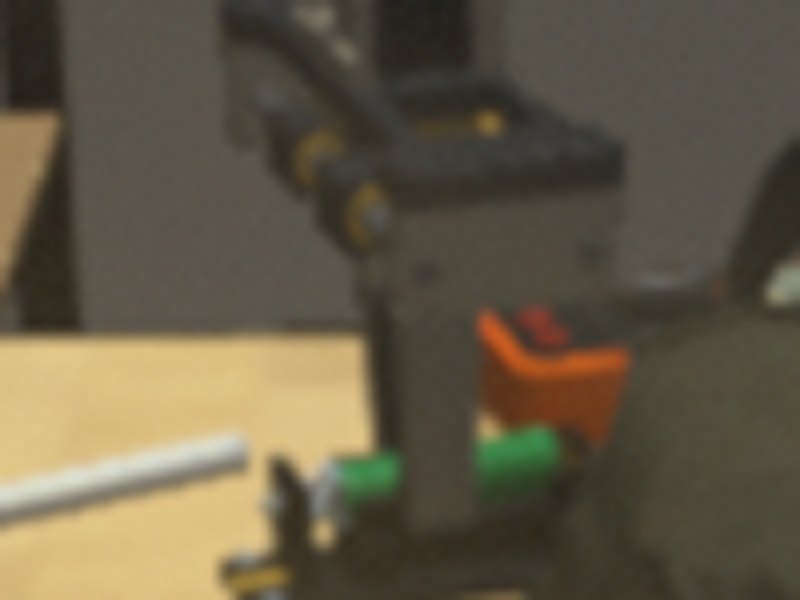

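```bash
python3 -m inch '[[0,0,-0.001,0],[0,0,0,0]]' 0;python3 -m inch '[[0,0,-0.001,0],[0,0,0,0]]' 0
```

```text
t: 12.05
position: [0.5001, 0.2329, 0.0227]
eef_rot: [0.986, 0.165, 0.004, -0.001]
ft_force: [9.6, 2.1, 7.8]
grip_width: 0.189
finger_force: 30.0
t: 12.3
position: [0.5001, 0.2329, 0.0224]
eef_rot: [0.986, 0.165, 0.004, -0.001]
ft_force: [7.6, 1.3, 17.8]
grip_width: 0.186
finger_force: 30.0
```

```bash
python3 -m inch '[[0.001,0,0.0,0],[0.002,0.001,0.0,0],[0,0,0,0],[0,0,0,0]]' 0; python3 -m inch '[[0,0,0,0],[0,0,0,0],[0,0,0,0],[0,0,0,0],[0,0,0,0]]' 0.5
```

```text
t: 12.8
position: [0.5002, 0.2329, 0.0223]
eef_rot: [0.986, 0.165, 0.001, -0.0]
ft_force: [-2.9, 0.1, 27.9]
grip_width: 0.189
finger_force: 30.0
t: 13.42
position: [0.4989, 0.2321, 0.0197]
eef_rot: [0.986, 0.165, -0.0, 0.0]
ft_force: [0.1, 0.4, 0.6]
grip_width: 0.5
finger_force: 0.0
```

```bash
python3 -m inch '[[0,0,0.02,0],[0,0,0.05,0],[0,0,0.06,0],[0,0,0.06,0],[-0.03,-0.05,0.02,0],[-0.04,-0.06,0,0],[-0.04,-0.06,0,0],[-0.03,-0.06,0,0],[0,0,0,0]]' 0.5
python3 - <<'E'
from h import *
np.set_printoptions(precision=4,suppress=True)
a=viewer.get_image("top")[195:285,145:225,::-1];b=viewer.get_image("side")[170:240,290:370,::-1]
cv2.imwrite("pics/e1.png",np.hstack([cv2.resize(a,(400,450),interpolation=2),cv2.resize(b,(400,450),interpolation=2)]))
for n in ("cell_flat_end","cell_button_end","spring_face","fixed_face"):
    for r in spot_point("top",n):
        if r["uv"][0]<250:
            P=at_z("top",r["uv"],.031);d=P[:2]-[.5095,.2361];print(n,r["confidence"],d@[.945,.327],d@[-.327,.945])
E
```

```text
t: 14.55
position: [0.3698, 0.0197, 0.2299]
eef_rot: [0.987, 0.163, -0.0, 0.0]
ft_force: [-0.3, -0.4, 0.8]
grip_width: 0.5
finger_force: 0.0
cell_flat_end 0.8 -0.025468132123170322 0.004500984128096618
cell_button_end 0.73 0.036782598675108004 -0.007363451891512323
spring_face 0.62 0.028334266363295647 0.0009740292180878356
fixed_face 0.65 0.03063680400688291 0.001111362052766604
```

View pics/e1.png

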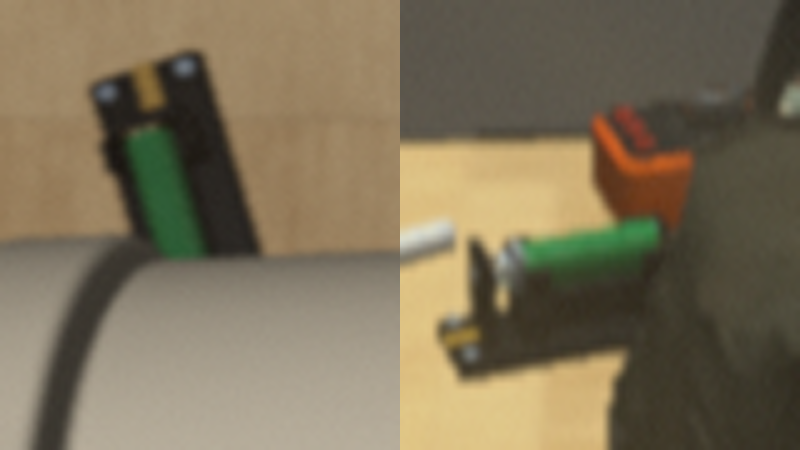

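The cell lies in the bay between the contacts (left panel 130–205, 125–255; right panel from 520,255 to 660,235). The arm hides part of the top view, so I'll move it aside and check by numbers.

```bash
python3 -m inch '[[0,-0.06,0.03,0],[0,-0.06,0.03,0],[0,-0.06,0,0],[0,-0.06,0,0],[0,0,0,0],[0,0,0,0]]' 0.5
python3 - <<'E'
from h import *
np.set_printoptions(precision=2,suppress=True)
c0=np.array([.5095,.2361]);u=np.array([.945,.327]);n=np.array([-.327,.945])
for cam in("top","side"):
    for nm in("cell_flat_end","cell_button_end","spring_face"):
        for r in spot_point(cam,nm):
            P=at_z(cam,r["uv"],.031)[:2]-c0
            if np.hypot(*P)<.08: print(cam,nm,round(r["confidence"],2),np.array([P@u,P@n])*1000)
    # rendered silhouette for home pose and misfit poses vs the mask
    for r in outline_of(cam,"long_cell"):
        P=at_z(cam,r["uv"],.031)[:2]-c0
        if np.hypot(*P)>.06: continue
        m=r["mask"]; print(cam,"mask",m.sum(),r["confidence"])
        def sil(x0,y0,z0,tilt,yaw):
            d=np.r_[u*np.cos(yaw)+n*np.sin(yaw),0]*np.cos(tilt)+[0,0,np.sin(tilt)]
            e1=np.cross(d,[0,0,1]);e1/=np.linalg.norm(e1);e2=np.cross(e1,d)
            M=np.r_[c0+u*x0+n*y0,.031+z0]
            pts=[proj(cam,M+d*s+.0091*(e1*np.cos(t)+e2*np.sin(t))) for s in(-.032,.032) for t in np.linspace(0,6.28,24)]
            k=np.zeros((480,640),np.uint8);cv2.fillConvexPoly(k,cv2.convexHull(np.array(pts,np.float32)*16).astype(np.int32),1,shift=4);return k>0
        best=[]
        for x0 in np.arange(-8,9,2):
          for z0 in (-2,0,2,4,6,8):
            for t in np.radians([-6,-3,0,3,6,10,14]):
                k=sil(x0/1e3,0,z0/1e3,t,0);best.append(((k&m).sum()/(k|m).sum(),x0,z0,np.degrees(t)))
        best.sort(reverse=True);print(np.array(best[:5]))
E
```

```text
t: 15.6
position: [0.3722, -0.2087, 0.2855]
eef_rot: [0.986, 0.165, -0.0, -0.001]
ft_force: [0.6, -0.1, 0.0]
grip_width: 0.502
finger_force: 0.0
top cell_flat_end 0.8 [-25.47   4.5 ]
top cell_button_end 0.73 [36.78 -7.36]
top spring_face 0.62 [28.33  0.97]
top mask 272 0.52Traceback (most recent call last):
  File "<stdin>", line 24, in <module>
  File "<stdin>", line 18, in sil
  File "h.py", line 14, in proj
    c=viewer.calibration(cam);p=np.array(c["mtx"])@(np.array(c["R"])@np.array(X)+np.array(c["t"]));return p[:2]/p[2]
ValueError: time passes only in moves, steps and waits
```

```bash
sed -i 's/viewer.calibration(cam)/cal(cam)/; 2a from functools import lru_cache\n@lru_cache\ndef cal(cam): return viewer.calibration(cam)' h.py
python3 - <<'E'
from h import *
np.set_printoptions(precision=2,suppress=True)
c0=np.array([.5095,.2361]);u=np.array([.945,.327]);n=np.array([-.327,.945])
for cam in("top","side"):
    viewer.get_image(cam)
    for nm in("cell_flat_end","cell_button_end","spring_face"):
        for r in spot_point(cam,nm):
            P=at_z(cam,r["uv"],.031)[:2]-c0
            if np.hypot(*P)<.08: print(cam,nm,round(r["confidence"],2),np.array([P@u,P@n])*1000)
    for r in outline_of(cam,"long_cell"):
        P=at_z(cam,r["uv"],.031)[:2]-c0
        if np.hypot(*P)>.06: continue
        m=r["mask"]; print(cam,"mask",m.sum(),r["confidence"])
        def sil(x0,z0,tilt):
            d=np.r_[u,0]*np.cos(tilt)+[0,0,np.sin(tilt)]
            e1=np.cross(d,[0,0,1]);e1/=np.linalg.norm(e1);e2=np.cross(e1,d)
            M=np.r_[c0+u*x0,.031+z0]
            pts=[proj(cam,M+d*s+.0091*(e1*np.cos(t)+e2*np.sin(t))) for s in(-.032,.032) for t in np.linspace(0,6.28,24)]
            k=np.zeros((480,640),np.uint8);cv2.fillConvexPoly(k,(cv2.convexHull(np.array(pts,np.float32))*16).astype(np.int32),1,shift=4);return k>0
        best=[]
        for x0 in np.arange(-8,9,2):
          for z0 in (-2,0,2,4,6,8):
            for t in (-6,-3,0,3,6,10,14):
                k=sil(x0/1e3,z0/1e3,np.radians(t));best.append(((k&m).sum()/(k|m).sum(),x0,z0,t))
        best.sort(reverse=True);print(np.array(best[:5]), "home:",[b for b in best if b[1:]==(0,0,0)])
E
```

```text
top cell_flat_end 0.52 [-32.29   4.5 ]
top cell_flat_end 0.33 [-27.72  -0.92]
top cell_button_end 0.89 [33.2  -1.59]
top spring_face 0.44 [-28.94   3.73]
top mask 332 0.63
[[ 0.87  4.    0.    6.  ]
 [ 0.87  4.   -2.   10.  ]
 [ 0.87  4.   -2.   -3.  ]
 [ 0.86  2.   -2.   10.  ]
 [ 0.86  2.   -2.   -3.  ]] home: [(np.float64(0.8354430379746836), np.int64(0), 0, 0)]
side cell_flat_end 0.74 [-17.12 -72.22]
side cell_flat_end 0.43 [-34.74 -15.54]
side cell_button_end 0.47 [33.91  0.74]
side spring_face 0.51 [-28.09  11.93]
side mask 191 0.61
[[ 0.75  4.   -2.   -3.  ]
 [ 0.74  4.   -2.   -6.  ]
 [ 0.74  2.   -2.   -3.  ]
 [ 0.73  4.   -2.    0.  ]
 [ 0.73  0.   -2.    0.  ]] home: [(np.float64(0.6865671641791045), np.int64(0), 0, 0)]
```

```bash
python3 -c "
from bench import close_job
print(close_job())"
```

```text
the job is handed in; nothing more can be done
None
```

I loaded the long cell, released it and handed the job in. The final camera check put it level on the bay floor between the two contacts, to within a few millimetres, and the gripper stayed clear of the short cell; the hand-in returned no verdict.

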